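Bolt and lock the studio's paint chest

TASK

Lock up the paint chest: slide the barrel bolt fully across and fold its red-knobbed handle down into the notch. Then push the key in and turn it to and fro until you feel the lock engage, and turn it clockwise until the steel tongue is fully out over the handle, without turning it on counterclockwise once it has engaged and without forcing it past its stop. Leave the key in the lock, let go, and leave the paint things around it alone.

Things in the scene. Friction and masses are not known exactly. Their poses are not given: they have to be found in the camera images.
- chest: blue steel wedge-shaped paint chest, fixed, 300 mm wide, lid shut. Its upper face looks away from the robot and slopes at 28 deg to the horizontal, from 50 mm high at x = -115 mm (far side) to 172 mm at x = +115 mm, then a 60 mm flat ledge. Origin on the table at the middle of that face's plan; x points roughly towards the robot, y to the robot's right, z up
- face (a point): middle of the sloping face. x up the face (towards the robot), y along the chest (to the robot's right), z straight out of the face (28 deg from vertical, leaning away from the robot). 'Up', 'down' and 'high' below are along this x and z
- bolt_pivot (a point): point where the handle meets the axis of the barrel bolt, a 12 mm steel rod along face y, 22 mm above the face and 55 mm up it; it travels with the bolt
- knob (a point): centre of the red roller knob on the end of the bolt's handle: a cylinder 16 mm across and 18 mm long, its axis along face y (pinch it by its flat ends), which spins freely on the handle; 50 mm from bolt_pivot. The stem is 8 mm thick
- notch (a point): top of the notch, a 12 mm gap (along face y) in the steel guard rail just below the bolt; the rail is 34 mm high and stands 34 to 43 mm up the face. Only here can the handle fold
- bolt (a joint): travel of the bolt to face +y, m: 0 fully drawn, in line with the notch 0.038 to 0.042, end stop 0.0415; about 2 N of friction
- handle (a joint): fold of the handle about the bolt's axis, rad: 0 straight out of the face, growing as it folds down the face, away from the robot. The rail stops it at about 0.5 except at the notch; fully down 1.45. Stays where left
- key_grip (a point): grip point of the key standing in the lock: on its axis, 76 mm above the face, in the flat yellow bow (26 mm wide along this frame's x, 9 mm thick along y, reaching from 57 to 89 mm above the face, key out). z is the key's axis, out of the face
- lock_top (a point): where the key enters the lock's aluminium case, on its top, 49 mm above the face. The case is 56 mm wide and reaches 28 mm down and 46 mm up the face from here. Inside is a sprung cam with a slot at an unknown key angle between -0.5 and +0.5 rad, not to be seen
- key_in (a joint): how far the key is pushed in, m: 0 out, stop 0.007; a light spring pushes it out (1 to 2.5 N). From 0.002 on it also presses the sprung cam: 1.5 N more, rising by 1.5 N per mm. Within about 0.1 rad of the slot the cam springs up round the key: that push vanishes, and key and cam stay coupled while the key is 0.004 or more in (0.006 is good)
- key_turn (a joint): angle of the key, rad: at 0 the bow's width lies up the face; grows counterclockwise seen from outside. Turns freely (0.01 Nm) between -1.6 and 0.9 until coupled, then needs about 0.06 Nm. Starts near 0
- tongue (a joint): travel of the locking tongue up the face, m: 0 flush with the case. Coupled, it comes out 0.0433 per rad of clockwise turn, after about 0.1 rad of play. Fully out 0.026, where a springy stop is felt (about 1.9 Nm/rad); bent beyond 0.034. Turned the wrong way it is drawn in: a like stop at -0.004, damage at -0.010. Stays where left; the key, let go, springs out and uncouples
- tongue_tip (a point): middle of the steel tongue's tip (16 mm wide, 4 mm thick, 44 mm above the face); fully out it lies over the red knob of the folded handle
- paint_gold: gold paint jar, 52 mm across, 105 mm tall, white cap, standing beside the chest; loose, to be left alone; origin at the centre of its underside
- paint_pink: pink paint jar, 52 mm across, 105 mm tall, white cap, standing beside the chest; loose, to be left alone; origin at the centre of its underside
- paint_green: green paint jar, 48 mm across, 100 mm tall, standing beside the chest; loose, to be left alone; origin at the centre of its underside
- squeeze_black: black squeeze bottle with a pointed nozzle, 48 mm across, 120 mm tall, standing beside the chest; loose, to be left alone; origin at the centre of its underside
- ink_jar: squat violet ink jar, 48 mm across, 45 mm tall, standing on the flat ledge at the chest's top, robot side; loose, to be left alone; origin at the centre of its underside
- scraper: flat wooden scraping block, 35 x 110 x 12 mm, lying on the table just beyond the chest's low edge; loose, to be left alone; origin at the centre of its underside
- orange_tub: orange paint tub, 68 mm across, 50 mm tall, standing on the table to the left; loose, to be left alone; origin at the centre of its underside

How it is judged:
By the outcome, as a careful person would: the job done as asked, in the order asked, and still so for the second after the job is handed in, with the robot touching nothing.
It also fails if it takes over 54 s, if anything falls off the work surface, if the arm or the gripper's body presses on something with over 40 N, if the wrist force passes 120 N, or if a joint passes its speed limit or range.

ROBOT

A 7-joint arm with a two-finger parallel gripper is mounted at the origin on the work surface. World frame = base frame: x ahead of the robot, y to its left, z up, the work surface at z = 0. Lengths are in m, angles in degrees, forces in N, time in s.
With the tool pointing down it reaches from about 0.35 to 0.775 m from the base axis. Payload 3.1 kg.
Tool frame: the origin (TCP) lies on the centre line of the jaws, within the pads' length; the fingertips stand 17 mm ahead of it and the grasp point (between the pads) lies 2 mm behind it (robot.tip_reach is the distance from the TCP to the fingertips, in m); z points along the fingers, y is the direction in which the jaws open and shut (so a half turn about z gives the same grasp; the last joint's range is limited). The gripper opens to 85 mm and grips with 20 to 120 N. Pads are 22 mm wide; open, the fingers measure 114 mm over their backs; the gripper's body (76 mm by 85 mm) begins 54 mm behind the grasp point. The pads swing forward as they close: fully open they stand 13 mm farther back than shut.
Start: joints at [74.845, 17.813, 0.802, 86.603, -0.252, 75.585, -1.558], TCP at [0.122, -0.536, 0.209] pointing down, gripper open.
Joint ranges: [-154.91, 154.91], [-16.99, 109.72], [-72.82, 74.43], [7.12, 147.25], [-82.49, 262.49], [11.32, 116.49], [-174.64, 174.64]. Speed limits (degrees/s): [159.86, 159.86, 180, 180, 180, 180, 180].

INTERFACE

Orientations are given as [roll, pitch, yaw] about the fixed x, y, z axes, in that order (R = Rz(yaw) Ry(pitch) Rx(roll)).
In Python, from station import robot, fingers, vision, workorder, recognise gives the robot as it stands. Calls block until the motion is done:
- robot.move_to(position, orientation): joint-space move of the TCP to a pose.
- robot.line_to(position, orientation=None, velocity=0.15, f_stop=None): straight line of the TCP; orientation=None keeps the orientation; velocity is the mean speed in m/s. With f_stop (N) it stops when the force on the tool has changed by that much, and returns True; else False.
- robot.move_j(angles): joint-space move.
- fingers.gripper_to(opening, force=None): opening from 0.0 (shut) to 1.0 (fully open); force is the grip in N (None keeps the last); returns when the fingers have stopped.
- robot.pause(seconds).
- robot.inverse_kinematics(position, orientation): joint angles nearest the present ones, or None.
- vision.grab_frame(name): name is "scene" or "top"; returns the picture (384x512x3 uint8, red, green, blue); there is no depth.
- vision.calibration(name): a dict with "mtx" (3x3 intrinsics, pixels), "k1" (the pictures are not rectified: a ray, as slopes to the right and down, at radius r is drawn at 1 + k1 r^2 times it, then the intrinsics apply), "extrinsics" (4x4, takes a point from world to camera coordinates). Camera axes: x right, y up, looking along -z (the intrinsics and any distortion apply to the point x, -y, -z); pixel columns grow to the right and rows downward; lengths in m; the calibration is good to about 2 mm. A picture is of the moment at which its call begins. calibration takes no time and is no camera call.
A pose or a line that the arm cannot do raises robot.PlanningError and nothing moves.
- workorder.close_job(): hands the job in, once; it reports no verdict.
Trained networks look in the newest picture that a camera, given by its name, has taken for a name from the list of things; names that differ only in an ending like _2 or _b are one class to them, and where a whole thing is asked for, a point or a joint stands for the part that bears it (a point fixed in the world has none). Each returns a list of dicts, best first, with "p" (0 to 1); they miss things now and then, are a little off and sometimes report something else, mostly with a low value. They report only what shows in the picture. A call takes as long as a camera call.
- recognise(label, camera): "rect" ([centre column, centre row, width, height] in pixels, round what is visible of it).
Readings, each from a call of its own:
- robot.current_time_s(): time.
- robot.current_joint_positions(): joint angles.
- robot.current_dq(): joint speeds.
- robot.current_joint_torque(): joint torques, N m.
- robot.current_tool_pos(): TCP position.
- robot.current_eef_rot(): TCP orientation.
- robot.current_contact_force(): force on the tool from outside, world axes, zero at the start.
- robot.current_torque(): the same for the moment, N m.
- robot.current_finger_gap(): opening from 0.0 (shut) to 1.0 (fully open).
Only numpy, scipy, OpenCV 4.12 (cv2) and the standard library are available. Lean on these libraries where they do the work, as an engineer would, in place of code of your own. Each camera call takes 0.05 s, during which the arm holds its last target. There are 200 camera calls.

## Working session

There is one attempt and no reset: what is moved stays moved. The work goes in short steps, each a Python script; the robot and the scene stay as the last script left them, time stands still between calls to the robot, and variables do not carry over. Pictures are saved under pics/ and viewed, on a budget of 10 in all, crops included, one or two more only if the job needs it, and the job is handed in when it is done.

```bash
ls; mkdir -p pics; python3 - <<'E'
from station import robot, fingers, vision, workorder, recognise
import cv2,numpy as np
for c in("scene","top"):
    im=vision.grab_frame(c); cv2.imwrite(f"pics/{c}0.png",cv2.resize(im[:,:,::-1],(800,600),interpolation=cv2.INTER_CUBIC))
    k=vision.calibration(c); print(c,np.round(k["mtx"],1).tolist(),k["k1"],np.round(k["extrinsics"],4).tolist())
    for l in ["chest","bolt_pivot","knob","notch","key_grip","lock_top","tongue_tip","ink_jar","paint_gold","paint_pink","paint_green","squeeze_black","orange_tub","scraper"]:
        r=recognise(l,c); print(l,[(np.round(d["rect"],1).tolist(),round(d["p"],2)) for d in r[:2]])
print(robot.current_time_s(),robot.current_eef_rot(),robot.tip_reach)
E
```

```text
pics
scene [[367.3, 0.0, 250.3], [0.0, 367.3, 191.2], [0.0, 0.0, 1.0]] -0.06305812792438484 [[-0.1919, 0.9814, 0.0039, 0.0269], [-0.8333, -0.165, 0.5276, 0.3802], [0.5184, 0.098, 0.8495, -1.4845], [0.0, 0.0, 0.0, 1.0]]
chest [([245.3, 194.8, 102.2, 108.1], 0.94), ([239.1, 261.4, 42.9, 17.7], 0.75)]
bolt_pivot [([244.2, 178.9, 48.3, 6.9], 0.61)]
knob [([176.5, 229.4, 22.8, 22.3], 0.71)]
notch [([249.9, 197.8, 91.5, 83.3], 0.66), ([250.2, 179.9, 3.3, 4.7], 0.64)]
key_grip [([313.1, 200.4, 20.3, 31.0], 0.43)]
lock_top [([249.0, 198.7, 92.7, 81.5], 0.84)]
tongue_tip []
ink_jar [([277.6, 140.5, 20.7, 23.8], 0.79), ([249.0, 197.0, 93.0, 83.2], 0.62)]
paint_gold [([175.6, 228.5, 21.1, 25.4], 0.81)]
paint_pink [([311.5, 203.6, 17.2, 27.9], 0.61)]
paint_green [([315.5, 229.8, 21.6, 22.6], 0.83)]
squeeze_black [([175.9, 202.9, 16.9, 23.1], 0.73)]
orange_tub [([357.9, 187.8, 24.9, 23.2], 0.68), ([246.8, 197.2, 91.1, 78.0], 0.46)]
scraper []
top [[390.6, 0.0, 251.6], [0.0, 390.6, 193.5], [0.0, 0.0, 1.0]] -0.09085717066342099 [[-0.0057, -0.9997, 0.0231, 0.041], [0.9946, -0.0033, 0.1041, -0.5466],
[... 356 characters left out ...]
236.2, 156.2, 6.0, 11.5], 0.4)]
lock_top [([241.6, 200.8, 114.0, 99.8], 0.83)]
tongue_tip [([245.1, 199.1, 122.9, 104.0], 0.6)]
ink_jar [([213.1, 264.0, 17.1, 22.2], 0.84), ([315.5, 155.7, 23.7, 21.7], 0.46)]
paint_gold [([313.9, 155.8, 23.5, 22.7], 0.87), ([244.4, 197.5, 126.2, 99.0], 0.53)]
paint_pink [([166.4, 220.0, 30.4, 21.8], 0.58), ([234.9, 159.8, 3.6, 19.5], 0.38)]
paint_green [([161.4, 186.8, 22.9, 20.5], 0.6)]
squeeze_black [([327.1, 187.3, 23.5, 18.7], 0.84)]
orange_tub [([113.2, 260.6, 29.1, 24.5], 0.87), ([246.9, 208.2, 59.7, 21.7], 0.63)]
scraper [([238.0, 141.6, 38.7, 24.0], 0.83), ([314.9, 154.7, 22.9, 21.0], 0.68)]
1.5 [-1.79998875e+02  6.82073536e-04  1.27707603e+01] 0.017
```

```bash
python3 - <<'E'
from station import vision
import cv2,numpy as np
a=vision.grab_frame("top")[120:290,145:345]; b=vision.grab_frame("scene")[130:270,165:335]
cv2.imwrite("pics/topc.png",cv2.resize(a[:,:,::-1],(700,595),interpolation=cv2.INTER_CUBIC))
cv2.imwrite("pics/scenec.png",cv2.resize(b[:,:,::-1],(714,588),interpolation=cv2.INTER_CUBIC))
E
```

```text
(no output)
```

View pics/topc.png

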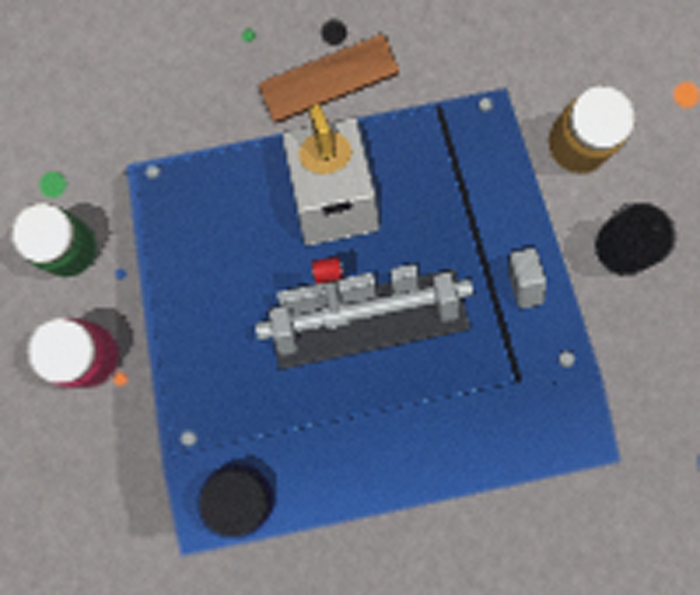

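View pics/scenec.png

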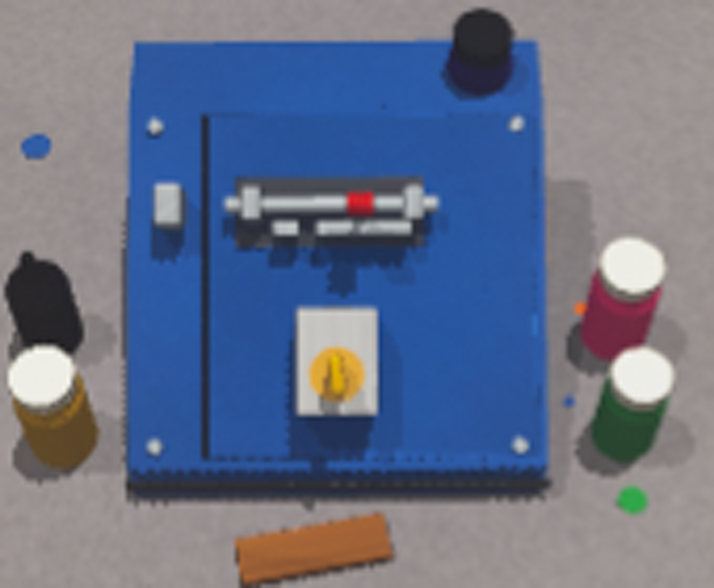

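The top view (crop) shows the knob at (327,270), the yellow escutcheon and key at (325,145), and the notch gap at about (384,285). The scene view has the knob at (360,203), the lock case corners at (297..377, 308..415), and the key at (336,375). Next I fit the chest, bolt and lock poses to both cameras together.

```bash
cat > geo.py <<'E'
import numpy as np, cv2
from scipy.spatial.transform import Rotation as R
from station import robot, fingers, vision, workorder, recognise
CAL={c:vision.calibration(c) for c in("scene","top")}
def proj(c,P):
    k=CAL[c]; P=np.atleast_2d(P); E=k["extrinsics"]; q=P@E[:3,:3].T+E[:3,3]
    s=np.c_[q[:,0],-q[:,1]]/-q[:,2:]; s=s*(1+k["k1"]*(s**2).sum(1,keepdims=True))
    return s*[k["mtx"][0,0],k["mtx"][1,1]]+k["mtx"][:2,2]
T=np.radians(28)
def Rc(yaw): return R.from_euler('z',yaw).as_matrix()
def Rf(yaw): # face frame: x up the face, z out of it
    return Rc(yaw)@np.array([[np.cos(T),0,-np.sin(T)],[0,1,0],[np.sin(T),0,np.cos(T)]])
def chest(p,q): return Rc(p[2])@np.asarray(q,float)+[p[0],p[1],0]
def face(p,q): return Rf(p[2])@np.asarray(q,float)+chest(p,[0,0,.111])
E
cat > fit.py <<'E'
from geo import *
from scipy.optimize import least_squares
def un(c,u,v): s,o=((3.5,(145,120)) if c=="top" else (4.2,(165,130))); return np.array([(u+.5)/s-.5+o[0],(v+.5)/s-.5+o[1]])
cen={}
for c in("top","scene"):
    im=vision.grab_frame(c).astype(int); r,g,b=im[...,0],im[...,1],im[...,2]
    lo,hi=((215,145),(265,210)) if c=="top" else ((225,160),(275,235))
    red=(r>130)&(g<90)&(b<90); m=np.zeros_like(red); m[lo[1]:hi[1],lo[0]:hi[0]]=1; red&=m>0
    yel=(r>150)&(g>100)&(b<110)&(m>0)
    for n,k in(("red",red),("yel",yel)):
        v,u=np.nonzero(k); cen[c,n]=np.array([u.mean(),v.mean()]); print(c,n,k.sum(),cen[c,n],u.min(),u.max(),v.min(),v.max())
C=[("top",507,88,(-.115,.15,.05)),("top",128,165,(-.115,-.15,.05)),("top",182,553,(.175,-.15,.172)),("top",618,460,(.175,.15,.172)),
("scene",135,42,(.175,.15,.172)),("scene",538,42,(.175,-.15,.172)),("scene",128,470,(-.115,.15,.05)),("scene",548,470,(-.115,-.15,.05))]
L=[("scene",297,308,(.046,.028,.049)),("scene",377,308,(.046,-.028,.049)),("scene",377,415,(-.028,-.028,.049)),("scene",297,415,(-.028,.028,.049)),
("top",300,205,(.046,-.028,.049)),("top",376,192,(.046,.028,.049)),("top",285,133,(-.028,-.028,.049)),("top",361,118,(-.028,.028,.049))]
def res(x,full=False):
    p=x[:3]; off={"top":x[7:9],"scene":x[9:11]}; o=[]
    for c,u,v,q in C: o.append((proj(c,chest(p,q))[0]+off[c]-un(c,u,v))*.7)
    for c,u,v,q in L: o.append((proj(c,face(p,np.array([x[5],x[6],0])+q))[0]+off[c]-un(c,u,v))*.7)
    k=face(p,[.055-.05*np.sin(x[4]),x[3],.022+.05*np.cos(x[4])])
    for c in("top","scene"): o.append((proj(c,k)[0]+off[c]-cen[c,"red"])*2)
    o.append(x[7:9]/.8); o.append(x[9:11]/.6)
    return np.concatenate(o)
s=least_squares(res,[.55,0,np.pi+.15,-.02,0,-.06,-.02,0,0,0,0],loss='soft_l1'); x=s.x
print(np.round(x,4),np.degrees(x[2])); print(np.round(res(x).reshape(-1,2),2).tolist())
np.save("fit.npy",x); p=x[:3]
J=np.linalg.inv(s.jac.T@s.jac); print("sd",np.round(np.sqrt(np.diag(J))*.7,4))
print("yel pred esc",[proj(c,face(p,[x[5],x[6],.049]))[0]+x[7+2*(c=='scene'):9+2*(c=='scene')] for c in("top","scene")])
E
python3 fit.py
```

```text
top red 42 [237.52380952 195.88095238] 228 241 152 200
top yel 212 [234.99056604 156.66037736] 221 245 145 169
scene red 24 [250.5 177.5] 248 253 176 179
scene yel 113 [244.91150442 218.24778761] 239 251 213 225
[ 5.3740e-01  6.0100e-02  3.3405e+00 -1.7300e-02  7.1200e-02 -6.3100e-02
  7.0000e-04  2.0670e-01 -5.0000e-04  1.1900e-01 -7.9100e-02] 191.3945581648805
[[-0.12, -0.52], [-0.23, -0.77], [-0.48, -0.11], [0.28, -0.12], [0.01, -0.07], [-0.02, -0.22], [-0.23, -0.32], [-0.07, -0.57], [-0.46, -0.26], [-0.16, -0.3], [-0.09, -0.05], [-0.45, -0.01], [-0.3, 0.77], [0.24, 0.19], [-0.53, -0.92], [-0.64, -0.93], [0.43, 0.86], [0.33, 0.98], [0.26, -0.0], [0.2, -0.13]]
sd [0.0015 0.0014 0.0051 0.0012 0.0326 0.0017 0.0016 0.4431 0.4641 0.3503
 0.339 ]
yel pred esc [array([237.97349654, 162.59100129]), array([244.45488566, 218.58667046])]
```

```bash
sed -i 's/((215,145),(265,210)) if/((215,145),(265,210)) if/; s/red&=m>0/red\&=m>0; red[:190 if c=="top" else 0]=0/' fit.py; python3 fit.py; cat >> geo.py <<'E'
try: X=np.load("fit.npy"); p=X[:3]
except Exception: pass
def ori(a=0,s=1,tilt=0):
    """tool against the face normal (tilted by tilt deg about face y), jaws along face y turned by key angle a"""
    F=Rf(p[2])@R.from_euler('y',tilt,degrees=True).as_matrix()@R.from_euler('z',a).as_matrix()@np.array([[s,0,0],[0,-s,0],[0,0,-1.]]) 
    return R.from_matrix(F).as_euler('xyz',degrees=True)
def tof(w=None): # world -> face coords
    w=robot.current_tool_pos() if w is None else w
    return Rf(p[2]).T@(np.asarray(w)-chest(p,[0,0,.111]))
def ff(): return Rf(p[2]).T@np.asarray(robot.current_contact_force())
def ft(): return Rf(p[2]).T@np.asarray(robot.current_torque())
E
python3 - <<'E'
from geo import *
for s in(1,-1):
  for n,q,a in [("knob",(.055,X[3],.12),0),("knob",(.055,X[3],.079),0),("fold",(.005,X[3]+.041,.035),0)]+[("key",(X[5],X[6],z),a) for z,a in((.13,0),(.078,.65),(.071,.65),(.071,-.6),(.071,-1.3))]:
    j=robot.inverse_kinematics(face(p,q),ori(a,s)); print(s,n,a,face(p,q).round(3),None if j is None else np.round(j,0))
print(np.round(ff(),2),np.round(ft(),3))
E
```

```text
top red 40 [237.925 196.65 ] 234 241 194 199
top yel 207 [235.00966184 156.83574879] 221 244 145 169
scene red 24 [250.5 177.5] 248 253 176 179
scene yel 113 [244.91150442 218.24778761] 239 251 213 225
[ 5.3720e-01  6.0100e-02  3.3407e+00 -1.7000e-02  5.0000e-02 -6.3100e-02
  7.0000e-04  2.8530e-01  1.1710e-01  1.5520e-01  4.5300e-02] 191.40638950929048
[[-0.08, -0.41], [-0.18, -0.64], [-0.42, 0.03], [0.34, -0.01], [0.04, 0.0], [0.0, -0.16], [-0.19, -0.26], [-0.04, -0.52], [-0.43, -0.19], [-0.12, -0.24], [-0.05, 0.01], [-0.41, 0.06], [-0.25, 0.89], [0.29, 0.3], [-0.48, -0.81], [-0.6, -0.82], [0.22, 0.35], [0.18, 0.39], [0.36, 0.15], [0.26, 0.08]]
sd [0.0015 0.0015 0.005  0.0012 0.0276 0.0017 0.0015 0.4527 0.4601 0.3563
 0.328 ]
yel pred esc [array([238.04461034, 162.75328854]), array([244.50539104, 218.68241066])]
1 knob 0 [0.542 0.078 0.243] [ -1.  42. -20.  51.  11. 116.  84.]
1 knob 0 [0.523 0.074 0.207] [ 13.  47. -51.  59.  26. 114.  70.]
1 fold 0 [0.554 0.039 0.144] [ 14.  52. -48.  59.  29. 110.  75.]
1 key 0 [0.652 0.082 0.196] None
1 key 0.65 [0.628 0.078 0.15 ] [ -6.  57. -10.  35.   8. 116. 127.]
1 key 0.65 [0.625 0.077 0.144] [ -3.  57. -20.  37.  15. 116. 123.]
1 key -0.6 [0.625 0.077 0.144] [ -1.  58. -28.  37.  21. 116.  49.]
1 key -1.3 [0.625 0.077 0.144] [ -3.  57. -20.  37.  15. 116.  11.]
-1 knob 0 [0.542 0.078 0.243] [-11.  41.   1.  52.   0. 115. -89.]
-1 knob 0 [0.523 0.074 0.207] [  12.   46.  -48.   59.   24.  113. -108.]
-1 fold 0 [0.554 0.039 0.144] [  11.   50.  -40.   59.   24.  108. -102.]
-1 key 0 [0.652 0.082 0.196] None
-1 key 0.65 [0.628 0.078 0.15 ] [ -6.  57. -10.  35.   8. 116. -53.]
-1 key 0.65 [0.625 0.077 0.144] [ -1.  58. -29.  37.  21. 116. -60.]
-1 key -0.6 [0.625 0.077 0.144] [  -1.   58.  -28.   37.   20.  116. -131.]
-1 key -1.3 [0.625 0.077 0.144] [  -1.   58.  -29.   37.   21.  116. -171.]
[-0.19 -0.43  0.2 ] [ 0.001 -0.008  0.001]
```

```bash
python3 - <<'E'
from geo import *
t0=robot.current_time_s()
P=robot.current_tool_pos(); 
o=ori(0,1,10); kx=.055-.05*np.sin(X[4])
fingers.gripper_to(.42,force=30)
robot.line_to([P[0],P[1],.36],velocity=.3)
robot.move_to(face(p,[kx,X[3],.150]),o); print(robot.current_time_s()-t0,tof())
print(robot.line_to(face(p,[kx,X[3],.078]),o,velocity=.12,f_stop=8), tof(), ff())
fingers.gripper_to(0.0,force=30)
print("gap",robot.current_finger_gap()*85, ff(), robot.current_time_s()-t0)
for c in("scene","top"):
    im=vision.grab_frame(c); a=im[120:260,180:320]; cv2.imwrite(f"pics/{c}1.png",a[:,:,::-1])
a=np.hstack([cv2.imread("pics/scene1.png"),cv2.imread("pics/top1.png")]);cv2.imwrite("pics/g1.png",cv2.resize(a,(800,400),interpolation=cv2.INTER_CUBIC))
E
```

```text
3.9083000000000006 [ 0.05246996 -0.01555376  0.15011141]
False [ 0.0523293  -0.01678734  0.07874069] [ 0.50659024 -0.56412103  0.44892614]
gap -0.27040077324991685 [-0.26995211  0.42080689  0.61962015] 5.0917
```

View pics/g1.png

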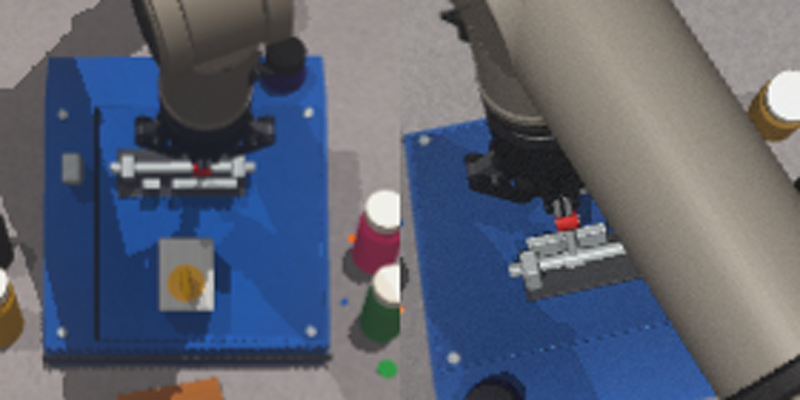

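The fingers closed on nothing. In the right half (top view) the knob at (567,222) is intact just below the shut fingertips. I'll compare the knob's pixels with the projected tip, and take a larger crop.

```bash
python3 - <<'E'
from geo import *
tp=np.array(robot.current_tool_pos()); z=R.from_euler('xyz',robot.current_eef_rot(),degrees=True).as_matrix()[:,2]
for c in("top","scene"):
    im=vision.grab_frame(c); i=im.astype(int)
    m=(i[...,0]>100)&(i[...,1]<70)&(i[...,2]<70); m[:, :225]=0;m[:,265:]=0;m[:165]=0;m[210:]=0
    v,u=np.nonzero(m); print(c,m.sum(),u.mean(),v.mean(),u.min(),u.max(),v.min(),v.max(),"tcp",proj(c,tp)[0],"tip",proj(c,tp+.017*z)[0],"expected knob",proj(c,face(p,[.0525,X[3],.072]))[0])
    u0,v0=(222,165) if c=="top" else (230,145)
    a=im[v0:v0+45,u0:u0+45,::-1]; cv2.imwrite(f"pics/{c}2.png",a)
cv2.imwrite("pics/g2.png",cv2.resize(np.hstack([cv2.imread("pics/scene2.png"),cv2.imread("pics/top2.png")]),(800,400),interpolation=cv2.INTER_CUBIC))
E
```

```text
top 35 237.88571428571427 197.42857142857142 234 241 195 200 tcp [237.43644176 195.23844026] tip [237.9787595  198.14081174] expected knob [237.74806102 196.69357561]
scene 9 250.44444444444446 179.0 248 253 177 180 tcp [250.47648462 177.43714504] tip [250.44016824 179.07997652] expected knob [250.43719515 177.64785677]
```

View pics/g2.png

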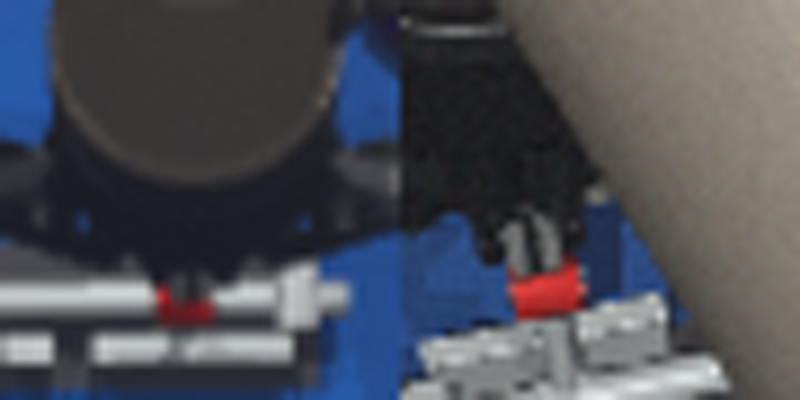

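The shut tips look as if they are resting just above the knob: the scene view shows them over it, and in the top view they end at its upper edge. I'll probe gently downward to find out.

```bash
python3 - <<'E'
from geo import *
o=ori(0,1,10); kx=.0525
print(ff()); print(robot.line_to(face(p,[kx,X[3],.070]),o,velocity=.03,f_stop=4), tof(), ff())
print(robot.line_to(face(p,[kx,X[3],.095]),o,velocity=.1), tof(), ff())
fingers.gripper_to(.42); print(robot.current_finger_gap())
print(robot.line_to(face(p,[kx,X[3],.064]),o,velocity=.08,f_stop=6), tof(), ff())
fingers.gripper_to(0,force=30); print("gap",robot.current_finger_gap()*85, ff(),robot.current_time_s())
E
```

```text
[0.31354769 0.31665618 0.12754457]
False [ 0.05262418 -0.01683781  0.06968103] [0.33053791 0.38675742 0.47939475]
False [ 0.05233711 -0.01730258  0.0951988 ] [ 1.16883169  0.49653827 -0.24725018]
0.41920886237424254
False [ 0.05249224 -0.01690758  0.06422496] [ 0.40088827 -0.01919299  0.17633575]
gap 0.12975534723013263 [ 0.61537151 -0.42975613 -0.33270696] 9.3083
```

```bash
cat > look.py <<'E'
from geo import *
import sys
def look(n,w=45,ct=(222,165),cs=(230,145)):
    out=[]
    for c,(u,v) in(("scene",cs),("top",ct)):
        im=vision.grab_frame(c); out.append(cv2.resize(im[v:v+w,u:u+w,::-1],(400,400),interpolation=cv2.INTER_CUBIC))
    cv2.imwrite(f"pics/{n}.png",np.hstack(out))
E
python3 - <<'E'
from look import *
look("g3",60,(212,160),(220,140))
tp=np.array(robot.current_tool_pos()); z=R.from_euler('xyz',robot.current_eef_rot(),degrees=True).as_matrix()[:,2]
for c in("top","scene"): print(c,proj(c,tp),proj(c,tp+.017*z), proj(c,tp-.1*z))
E
```

```text
top [[238.08036596 198.54242361]] [[238.60467274 201.3516764 ]] [[234.59227129 179.83392222]]
scene [[250.43738135 177.95576286]] [[250.4024066  179.56903891]] [[250.66769968 167.33221604]]
```

View pics/g3.png

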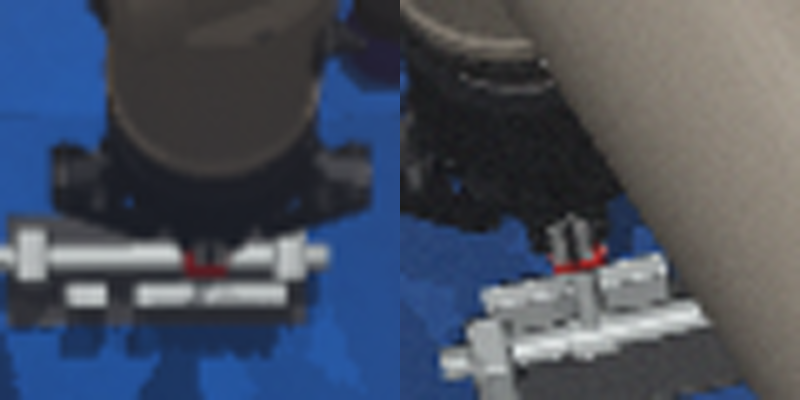

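Still nothing gripped, and no force felt. The picture shows the knob at left (205,268) and right (578,262), with the fingers overlapping its upper part. I'll probe along three directions with the shut fingers to find out where the tips really are.

```bash
python3 - <<'E'
from geo import *
o=ori(0,1,10); y=X[3]
print("down",robot.line_to(face(p,[.0525,y,.054]),o,velocity=.04,f_stop=3), tof(), ff())
robot.line_to(face(p,[.0525,y,.064]),o,velocity=.1)
print("-x",robot.line_to(face(p,[.0375,y,.064]),o,velocity=.04,f_stop=3), tof(), ff())
robot.line_to(face(p,[.0525,y,.064]),o,velocity=.1)
print("+x",robot.line_to(face(p,[.0675,y,.064]),o,velocity=.04,f_stop=3), tof(), ff())
robot.line_to(face(p,[.0525,y,.064]),o,velocity=.1)
print(robot.current_time_s())
E
```

```text
down True [ 0.0520971  -0.01715118  0.05458533] [-0.46128801 -0.21269111 -0.15340026]
-x False [ 0.03737143 -0.01710852  0.06372049] [-0.21741139 -0.74850471  0.61704747]
+x False [ 0.06754242 -0.01687003  0.06413634] [0.56467398 0.3646812  0.3853567 ]
11.5917
```

```bash
python3 - <<'E'
from look import *
o=ori(0,1,10)
robot.line_to(face(p,[.0525,X[3],.110]),o,velocity=.2)
look("g4",60,(212,160),(220,140))
tp=np.array(robot.current_tool_pos()); z=R.from_euler('xyz',robot.current_eef_rot(),degrees=True).as_matrix()[:,2]
for c in("top","scene"):
    i=vision.grab_frame(c).astype(int)
    m=(i[...,0]>100)&(i[...,1]<70)&(i[...,2]<70); m[:, :225]=0;m[:,265:]=0;m[:165]=0;m[215:]=0
    v,u=np.nonzero(m); print(c,m.sum(),u.mean(),v.mean(),u.min(),u.max(),v.min(),v.max(),"tcp/tip",proj(c,tp),proj(c,tp+.017*z))
E
```

```text
top 46 237.65217391304347 194.93478260869566 234 241 192 198 tcp/tip [[236.0564465  187.71411415]] [[236.64557594 190.84567127]]
scene 32 250.46875 179.78125 248 253 177 182 tcp/tip [[250.49972106 176.10916371]] [[250.45819219 177.81353237]]
```

View pics/g4.png

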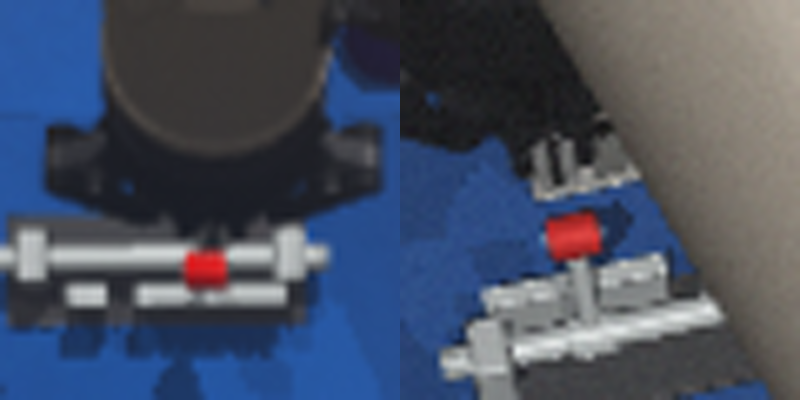

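The lift-off shows the handle has been nudged to about 0.15 rad, with the knob now at about x = 46 mm. Both the contact and the images suggest the tips stop some 25 mm short of what I assumed. I'll reopen the jaws, descend in guarded stages and close at each stage.

```bash
python3 - <<'E'
from geo import *
o=ori(0,1,10); y=X[3]; x=.0445
fingers.gripper_to(.42)
robot.line_to(face(p,[x,y,.075]),o,velocity=.25)
for z in(.050,.040):
    hit=robot.line_to(face(p,[x,y,z]),o,velocity=.08,f_stop=5); print(z,hit,tof(),ff())
    fingers.gripper_to(0,force=30); g=robot.current_finger_gap()*85; print("gap",g,ff(),robot.current_time_s())
    if g>10 or hit: break
    if z>.045:
        robot.line_to(face(p,[x,y,.075]),o,velocity=.25); fingers.gripper_to(.42)
from look import look
look("g5",60,(212,160),(220,140))
E
```

```text
0.05 False [ 0.04433279 -0.01705528  0.05100611] [ 0.56625603 -0.37857774 -0.13898511]
gap 16.05705982663762 [-0.6112983  -0.28973708  2.98426291] 13.6667
```

View pics/g5.png

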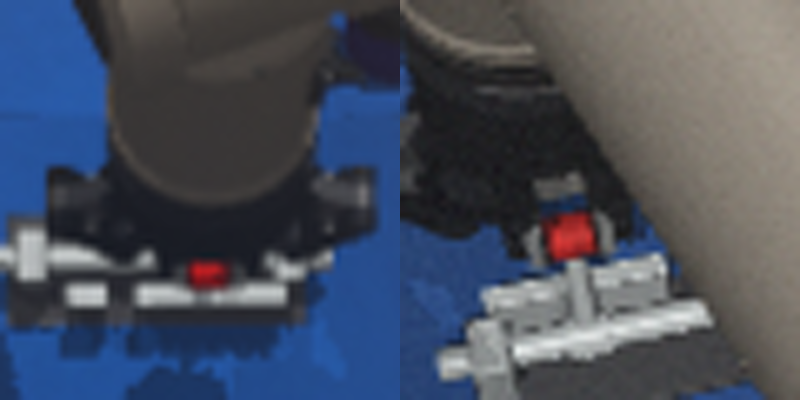

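The knob is now gripped: right view, knob at (572,237) between grey pads. The gap reads 16 mm and the offset along the face normal is about -20 mm against my fit. I'll regrip slightly deeper, then slide to the end stop.

```bash
python3 - <<'E'
from geo import *
o=ori(0,1,10); y=X[3]; x=.0445
fingers.gripper_to(.32)
hit=robot.line_to(face(p,[x,y,.045]),o,velocity=.08,f_stop=6); print(hit,tof(),ff())
fingers.gripper_to(0,force=40); print("gap",robot.current_finger_gap()*85,ff())
hit=robot.line_to(face(p,[x,y+.048,.046]),o,velocity=.07,f_stop=9); print("slide",hit,tof(),ff(),"gap",robot.current_finger_gap()*85,robot.current_time_s())
for c in("top","scene"):
    i=vision.grab_frame(c).astype(int)
    m=(i[...,0]>100)&(i[...,1]<70)&(i[...,2]<70); m[:, :225]=0;m[:,275:]=0;m[:165]=0;m[215:]=0
    v,u=np.nonzero(m); print(c,m.sum(),u.mean(),v.mean())
E
```

```text
False [ 0.04480725 -0.01683559  0.04420724] [-0.82692624 -0.11427874 -0.14284402]
gap 16.829579304431725 [-0.21628772  0.23329501 -0.50118197]
slide True [0.04474546 0.022839   0.04486176] [-0.65091763 -3.38945094  1.42143187] gap 16.581647119842668 15.1083
top 33 254.54545454545453 191.3939393939394
scene 12 236.41666666666666 180.75
```

```bash
python3 - <<'E'
from geo import *
o=ori(0,1,10)
K=lambda t: np.array([.055-.05*np.sin(t),0,.022+.05*np.cos(t)])
t0=tof(); th0=.17; d=t0-K(th0); d[1]=.0224
for th in (.4,.6,.8,1.0,1.2,1.35,1.47):
    try: h=robot.line_to(face(p,K(th)+d),o,velocity=.06,f_stop=14)
    except Exception as e: print(e); break
    print(th,h,tof().round(4),(K(th)+d).round(4),ff().round(1),round(robot.current_finger_gap()*85,1))
    if h: break
print(robot.current_time_s())
from look import look
look("g6",60,(212,155),(210,140))
E
```

```text
0.4 False [0.0332 0.0228 0.0409] [0.0337 0.0224 0.0416] [ 0.3 -0.2 -0.7] 16.6
0.6 False [0.025  0.0228 0.0358] [0.0249 0.0224 0.0368] [ 0.3 -0.7 -2.7] 16.7
0.8 False [0.0181 0.0228 0.0294] [0.0173 0.0224 0.0304] [ 4.7 -0.2 -3.9] 16.4
1.0 False [0.0125 0.0228 0.0219] [0.0111 0.0224 0.0225] [ 4.4 -0.5 -3.8] 16.1
1.2 False [0.0084 0.0227 0.0131] [0.0065 0.0224 0.0136] [ 5.9  0.  -3.3] 16.4
1.35 False [0.0064 0.0227 0.0062] [0.0043 0.0224 0.0065] [ 7.3 -0.  -2.4] 16.3
1.47 False [0.0056 0.0228 0.0019] [0.0034 0.0224 0.0006] [9.8 0.5 1.9] 16.0
17.35
```

View pics/g6.png

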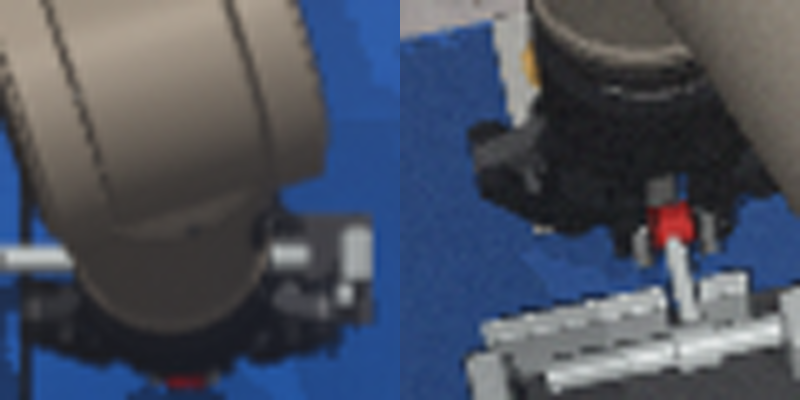

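Handle folded through the notch: knob at right (672,225), stem in the gap, stop felt at the end. Next I press it home, release and back off. Then I'll touch the bare face (z) and the case's up-face wall (x) with the shut fingers to fix the robot-to-chest offset.

```bash
python3 - <<'E'
from geo import *
o=ori(0,1,10); t=tof(); L=lambda q,v,f=None,oo=None: robot.line_to(face(p,q),oo,velocity=v,f_stop=f)
print("press",L([t[0]-.001,t[1],t[2]-.004],.03,8),tof().round(4),ff().round(1))
fingers.gripper_to(.36); 
t=tof(); print(L([t[0],t[1],.075],.15),tof().round(4),robot.current_time_s())
fingers.gripper_to(0)
o=ori(0,1,0)
robot.move_to(face(p,[-.03,.072,.06]),o)
f0=ff(); print("face",L([-.03,.072,-.03],.05,4),tof().round(4),(ff()-f0).round(1),robot.current_time_s())
t=tof(); z0=t[2]; print("z0",z0)
L([-.03,.072,z0+.065],.25); L([.010,-.012,z0+.065],.25)
print("desc",L([.010,-.012,z0+.030],.1,5),tof().round(4))
f0=ff(); print("wall",L([-.030,-.012,z0+.030],.04,5),tof().round(4),(ff()-f0).round(1))
t=tof();L([t[0]+.006,t[1],t[2]],.1); L([t[0]+.006,t[1],t[2]+.06],.25)
print(robot.current_time_s())
E
```

```text
press False [0.0055 0.0227 0.0015] [ 7.9 -0.6  7. ]
False [0.0038 0.0229 0.0742] 18.6583
face True [-0.0299  0.0721 -0.0226] [-0.3  0.9  3.5] 20.9333
z0 -0.022558562118717995
desc False [ 0.0098 -0.0109  0.0071]
wall True [-0.0058 -0.0121  0.0069] [ 1.9 -0.2 -0.6]
23.5667
```

Shut tips touch the face at TCP z = -22.6 mm. The wall contact at x = -5.8 mm matches the predicted -6 mm, so x is good and only the offset along the tool is wrong. Now I grip the key and turn it freely counterclockwise, not pushed in, to the start of a one-way clockwise search.

```bash
python3 - <<'E'
from geo import *
L=lambda q,v,f=None,a=0: robot.line_to(face(p,q),ori(a,1,0),velocity=v,f_stop=f)
fingers.gripper_to(.42,force=60)
t=tof(); print(t.round(4))
x,y=X[5],X[6]
L([x,y,.078],.2); print(np.round(robot.current_joint_positions(),0))
print("desc",L([x,y,.038],.08,5),tof().round(4),ff().round(2))
f0=ff(); fingers.gripper_to(0,force=60); print("gap",robot.current_finger_gap()*85,(ff()-f0).round(2),ft().round(3),tof().round(4),robot.current_time_s())
for a in(.15,.3,.45,.62):
    t1=robot.current_time_s(); L([x,y,.038],.1,None,a); print(a,round(robot.current_time_s()-t1,2),(ff()-f0).round(1),ft().round(3),tof().round(4))
print(np.round(robot.current_joint_positions(),0),robot.current_time_s())
from look import look
look("g7",60,(205,130),(215,185))
E
```

```text
[ 0.0003 -0.0119  0.0664]
[ -5.  57. -14.  35.  11. 116.  88.]
desc False [-0.0631  0.0007  0.0385] [1.09 0.18 0.37]
gap 7.655895193791485 [-0.91  0.6  -0.09] [ 0.183  0.49  -0.   ] [-0.0633  0.001   0.0385] 26.2417
0.15 0.3 [-1.4  0.5 -0.1] [ 0.216  0.604 -0.017] [-0.0633  0.0009  0.0382]
0.3 0.3 [-1.9  1.   0.1] [0.225 0.6   0.007] [-0.0633  0.0009  0.0381]
0.45 0.3 [-1.9  1.2  0.3] [ 0.221  0.702 -0.026] [-0.0632  0.0009  0.038 ]
0.62 0.32 [-1.6  1.5  0.4] [0.28  0.689 0.064] [-0.0632  0.0008  0.038 ]
[ -1.  56. -21.  45.  15. 110. 120.] 27.4583
```

View pics/g7.png

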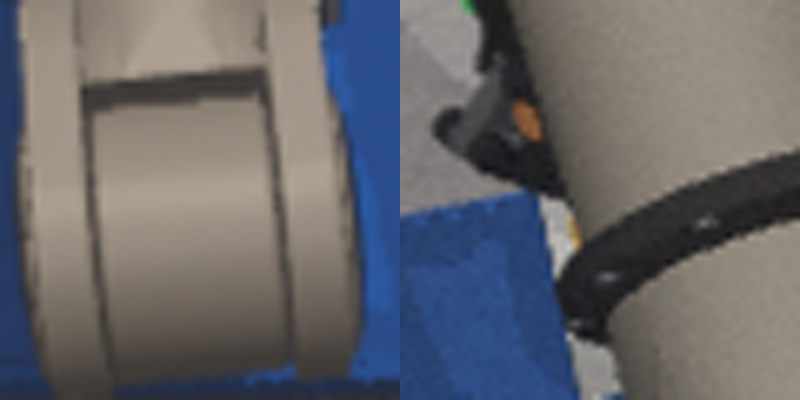

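```bash
cat > key.py <<'E'
from geo import *
x,y=X[5],X[6]
L=lambda z,a,v=.1,f=None: robot.line_to(face(p,[x,y,z]),ori(a,1,0),velocity=v,f_stop=f)
def m(n=6):
    F=[];M=[]
    for _ in range(n): F.append(ff()); M.append(ft()); robot.pause(.015)
    return np.mean(F,0),np.mean(M,0)
E
python3 - <<'E'
from key import *
F0,M0=m(); print("0",F0.round(2),M0.round(3)); np.save("F0.npy",np.r_[F0,M0])
for z in(.036,.034,.032,.0315):
    L(z,.62,.03); F,M=m(); print(z,tof().round(4),(F-F0).round(2),(M-M0).round(3))
a=.62; base=(F-F0)[2]; pk=base
while a>-.6:
    a-=.05; L(.0315,a); F,M=m(); f=(F-F0)[2]; pk=max(pk,f)
    print(round(a,2),tof()[2].round(4),(F-F0).round(2),(M-M0)[2].round(3))
    if f<pk-3.5: break
print(robot.current_time_s())
E
```

```text
0 [-0.51  1.14  0.97] [ 0.259  0.68  -0.01 ]
0.036 [-0.0632  0.0008  0.0365] [0.04 0.24 1.84] [ 0.056 -0.012  0.003]
0.034 [-0.0632  0.0008  0.0346] [-0.18  0.38  4.82] [ 0.103 -0.065 -0.004]
0.032 [-0.0632  0.0008  0.0332] [0.3  0.38 7.12] [ 0.131 -0.141  0.001]
0.0315 [-0.0632  0.0008  0.0329] [0.2  0.69 7.54] [ 0.129 -0.18   0.032]
0.57 0.0329 [0.34 0.93 7.83] -0.013
0.52 0.0329 [0.33 0.64 7.53] -0.02
0.47 0.0329 [0.66 0.91 7.46] -0.021
0.42 0.0329 [0.26 0.5  7.74] 0.001
0.37 0.0329 [0.96 0.72 8.02] 0.012
0.32 0.0329 [0.66 0.19 8.03] 0.011
0.27 0.0329 [0.04 0.63 7.69] -0.005
0.22 0.0329 [0.71 0.75 7.51] -0.002
0.17 0.0329 [0.22 0.3  7.22] 0.017
0.12 0.0328 [0.37 0.48 7.29] 0.017
0.07 0.0318 [0.27 0.82 5.01] -0.045
0.02 0.0318 [0.26 0.69 4.95] -0.011
-0.03 0.0318 [0.13 0.92 5.19] -0.021
-0.08 0.0318 [0.34 0.37 4.97] -0.002
-0.13 0.0318 [-0.08  0.44  4.96] 0.052
-0.18 0.0317 [-0.3   1.06  5.31] 0.041
-0.23 0.0318 [-0.03  0.92  5.09] -0.005
-0.28 0.0318 [0.   0.86 5.03] 0.015
-0.33 0.0318 [0.2  1.18 5.35] 0.008
-0.38 0.0318 [0.03 0.51 5.38] -0.002
-0.43 0.0318 [0.27 0.67 5.75] 0.0
-0.48 0.0318 [0.12 0.92 5.34] -0.007
-0.53 0.0317 [0.25 0.67 5.07] 0.004
-0.58 0.0318 [0.22 0.91 5.19] 0.022
-0.63 0.0317 [-0.14  0.57  5.04] 0.011
37.8083
```

At about 0.1 rad the push dropped and the key moved 1 mm further in, so the lock engaged. I've turned only clockwise since then. Now I go on in fine steps, watching for the stop's torque.

```bash
python3 - <<'E'
from key import *
b=np.load("F0.npy"); F0,M0=b[:3],b[3:]
def ang():
    A=Rf(p[2]).T@R.from_euler('xyz',robot.current_eef_rot(),degrees=True).as_matrix()
    return np.arctan2(A[1,0],A[0,0])
a=-.63
print("ang",ang(),robot.current_finger_gap()*85)
while a>-.80:
    a-=.03; L(.0315,a); F,M=m(5); t=(M-M0)[2]
    print(round(a,2),ang().round(3),tof()[2].round(4),(F-F0).round(2),t.round(3))
    if abs(t)>.1: break
print(robot.current_time_s())
E
```

```text
ang -0.6286305646226181 8.052280692595637
-0.66 -0.659 0.0318 [-0.4   0.71  5.22] 0.013
-0.69 -0.689 0.0317 [0.14 0.87 5.27] 0.043
-0.72 -0.719 0.0317 [0.09 0.32 5.16] 0.027
-0.75 -0.749 0.0317 [-0.02  0.65  5.22] 0.038
-0.78 -0.778 0.0318 [0.34 0.81 5.48] 0.067
-0.81 -0.808 0.0317 [0.18 0.87 5.13] 0.106
39.8083
```

The torque is rising (0.027, 0.038, 0.067, 0.106 Nm) at the angle expected for the stop, about 0.7 rad past engagement. One small confirming step, then I release, back straight off and look.

```bash
python3 - <<'E'
from key import *
b=np.load("F0.npy"); F0,M0=b[:3],b[3:]
L(.0315,-.83); F,M=m(5); print((F-F0).round(2),(M-M0).round(3))
fingers.gripper_to(.42); print(ff().round(2))
L(.085,-.83,.2); print(tof().round(4),robot.current_time_s())
try: robot.move_to([.40,-.12,.42],ori(-.83,1,28))
except Exception as e: print(e)
robot.move_j([74.8,17.8,.8,86.6,-.25,75.6,-1.6])
print(robot.current_time_s(),np.round(robot.current_tool_pos(),3))
out=[]
for c,(u,v,w,h) in(("scene",(215,160,60,75)),("top",(215,140,60,75))):
    out.append(cv2.resize(vision.grab_frame(c)[v:v+h,u:u+w,::-1],(400,500),interpolation=cv2.INTER_CUBIC))
cv2.imwrite("pics/g8.png",np.hstack(out))
q={"knob folded":[.055-.05*np.sin(1.45),X[3]+.0415,.022+.05*np.cos(1.45)],"tip full":[X[5]+.046+.026,X[6],.044],"tip 0":[X[5]+.046,X[6],.044]}
for k,w in q.items(): print(k,[(proj(c,face(p,w))[0]-o)*400/60 for c,o in(("scene",(215,160)),("top",(215,140)))])
E
```

```text
[0.23 0.72 5.13] [ 0.303 -0.035  0.161]
[ 0.37 -0.26 -0.24]Traceback (most recent call last):
  File "<stdin>", line 5, in <module>
  File "key.py", line 3, in <lambda>
    L=lambda z,a,v=.1,f=None: robot.line_to(face(p,[x,y,z]),ori(a,1,0),velocity=v,f_stop=f)
                              ~~~~~~~~~~~~~^^^^^^^^^^^^^^^^^^^^^^^^^^^^^^^^^^^^^^^^^^^^^^^^
station.PlanningError: the arm cannot follow that straight line within its joint ranges
```

```bash
python3 - <<'E'
from key import *
for z in(.078,.072,.066,.060):
    try: L(z,-.83,.15); break
    except robot.PlanningError as e: print(z,e)
print(tof().round(4),robot.current_time_s())
for q in([.50,-.02,.36],[.45,0,.40]):
    try: robot.line_to(q,ori(-.83,1,28),velocity=.3); break
    except robot.PlanningError as e: print(e)
print(np.round(robot.current_tool_pos(),3),robot.current_time_s())
if robot.current_tool_pos()[2]>.3: robot.move_j([74.8,5,.8,86.6,-.25,75.6,-1.6])
print(robot.current_time_s(),np.round(robot.current_tool_pos(),3))
out=[]
for c,(u,v,w,h) in(("scene",(215,160,60,75)),("top",(215,140,60,75))):
    out.append(cv2.resize(vision.grab_frame(c)[v:v+h,u:u+w,::-1],(400,500),interpolation=cv2.INTER_CUBIC))
cv2.imwrite("pics/g8.png",np.hstack(out))
q={"knob folded":[.055-.05*np.sin(1.45),X[3]+.0415,.022+.05*np.cos(1.45)],"tip full":[X[5]+.046+.026,X[6],.044],"tip 0":[X[5]+.046,X[6],.044]}
for k,w in q.items(): print(k,[((proj(c,face(p,w))[0]-o)*400/60).round(0) for c,o in(("scene",(215,160)),("top",(215,140)))])
E
```

```text
[-0.0634  0.0006  0.0776] 40.9833
[ 0.5   -0.019  0.358] 42.275
44.5333 [ 0.122 -0.531  0.332]
knob folded [array([142., 235.]), array([253., 316.])]
tip full [array([195., 225.]), array([187., 312.])]
tip 0 [array([196., 284.]), array([174., 255.])]
```

View pics/g8.png

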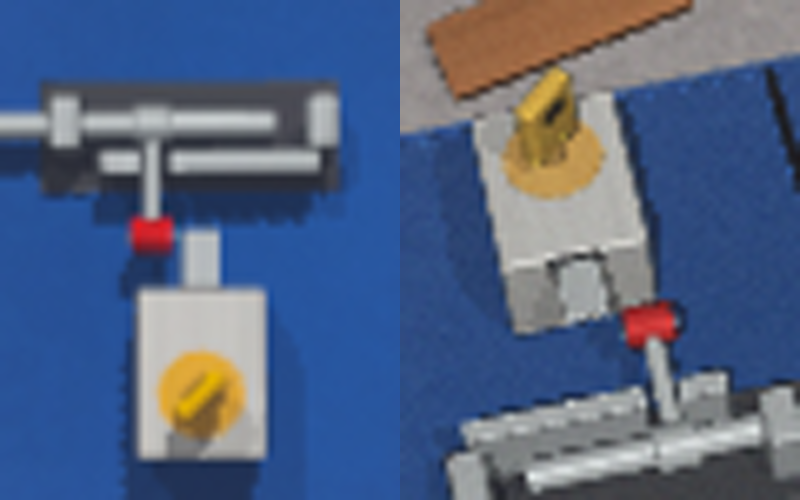

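In the left (scene) view the stem is in the notch with the knob folded flat at (152,235), right at its predicted row. The tongue runs from the case edge (row 288) to its tip (row 230), which is the full 26 mm, and the key is still in at (200,395). Nothing else in view has moved and the arm is clear, so I'm handing in.

```bash
python3 -c "
from station import workorder,robot
print(robot.current_time_s()); workorder.close_job()"
```

```text
44.6333
the job is handed in; nothing more can be done
```

The paint chest is locked and the job was handed in at 44.6 s of the 54 s allowed. I slid the bolt to its stop and folded the handle down through the notch until it stopped.

I turned the key counterclockwise to +0.62 rad before pushing it in. I then pushed it in and turned it clockwise only. At about +0.1 rad the push dropped and the key moved in by about 1 mm, which I took as the lock engaging. I stopped at -0.83 rad, where the stop torque had risen to 0.16 Nm, and let go.

**Last checks that agreed:**
- The tongue sticks out by the full 26 mm, measured in the picture.
- The handle is down, with its stem about in the middle of the notch. I estimate the bolt travel at about 41 mm.
- The key is still in the lock and the arm is well clear.
- The scraper looked untouched. I did not check the jars, the tub and the bottle in a final picture.

**What failed or disagreed:**
- **First grasps:** the first two closed above the knob. The fingertips sat about 40 mm farther back than the stated 17 mm reach implied, so I measured the offset by touching the chest. While probing I also nudged the handle by about 0.15 rad.
- **Key torque:** the 0.06 Nm expected once the lock engaged did not show above the noise, and about 5 N of push stayed instead of the expected 1 to 2.5 N.
- **Tongue and knob:** in the last picture the tongue reaches level with the knob along the face. It ends beside it, about 5 mm to one side, not visibly over it. The notch and lock look fixed, so I left this as it was.

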